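# Bolt the tube rack into the shaker

### The arm

A 6-joint arm with a two-finger parallel gripper is mounted at the origin on a cart in front of the work surface, level with it; the furniture and walls round the work are solid. World frame = base frame: x ahead of the robot, y to its left, z up, the work surface at z = 0. Lengths are in m, angles in rad, forces in N, time in s.
With the tool pointing down it reaches from about 0.375 to 0.9 m from the base axis. Payload 3.1 kg.
Tool frame: the origin (TCP) lies between the finger pads; the fingertips stand 22 mm ahead of it and the grasp point (between the pads) lies 3 mm ahead of it; z points along the fingers, y is the line along which they close (so a half turn about z gives the same grasp; the last joint's range is limited). The gripper opens to 87 mm and grips with 3 to 60 N. Pads are 19 mm wide; open, the fingers measure 117 mm over their backs; the gripper's body (75 mm by 190 mm) begins 51 mm behind the grasp point.
Start: joints at [1.042, 0.527, 1.433, -0, 1.181, -0.178], TCP at [0.215, 0.587, 0.245] pointing down, gripper open.
Joint ranges: [-3.08, 3.08], [-0.75, 2.2], [0.22, 2.44], [-1.43, 4.57], [0, 2.65], [-2.85, 2.85]. Speed limits (rad/s): [2.79, 2.79, 3.14, 3.14, 3.14, 3.14].

### API

Orientations are given as a unit quaternion [x, y, z, w].
In Python, from rig import robot gives the robot as it stands.
- The arm moves only by the tool move_arm, never from a script. Its argument "series" is text: rows parted by semicolons, each of 6 numbers parted by spaces: the shift along the tool's x, y, z in mm, then the turn, a rotation vector about the tool's x, y, z in degrees. In form: dx dy dz ax ay az; .... A call has 1 to 8 rows; each row is the pose to reach, as a shift and turn from the pose commanded when the call began, along the tool's axes at that moment; what a row does not reach only later rows make up. A row lasts 1/12 s, in which the tool goes at most 41.7 mm and 7.16 degrees, less where a joint would pass 70% of its speed; a pose out of reach is approached as far as the arm can. A call with a gripper value outside its range is refused whole. "jaw" is the opening, from 0 (shut) to 1 (fully open), set as the call begins (left out, the last holds). The fingers move at their own pace and stop on an object; "newtons" is the grip in N (left out, the last holds). Time passes only in rows, so rows that repeat a pose let the fingers close. It gives the time, the measured TCP pose, the force, the opening and the grip force at its end, in the units of the state.
- robot.get_obs(): the state, without advancing time (a new reading comes with each control period).
- robot.camera(name): name is "scene" or "side" or "wrist"; returns a dict with "img" (420x560x3 uint8, red, green, blue), "mtx" (3x3 intrinsics, pixels), "world_to_cam" (4x4, takes a point from world to camera coordinates). Camera axes: x right, y down, z forward; pixel columns grow to the right and rows downward; lengths in m; the calibration is good to about 2 mm. A picture is of the moment at which its call begins. There is no depth.
- robot.hand_in(): hands the job in; it is judged then, once.
Trained networks look in a picture, given as the dict that the camera call returned (one of the last four; its "shot" number tells which), for a name from the list of things; names that differ only in an ending like _2 or _b are one class to them, and where a whole thing is asked for, a point or a joint stands for the part that bears it (a point fixed in the world has none). Each returns a list of dicts, best first, with "p" (0 to 1); they miss things now and then, are a little off and sometimes report something else, mostly with a low value. They report only what shows in the picture. A call takes as long as a camera call. They do not tell look-alikes from the thing itself.
- robot.search_frame(picture, thing): "xyz" ([x, y, z] in m, in world coordinates, good to about 4 mm: the middle of the surface that is visible of it).
- robot.tip_of(picture, thing): "xyz" ([x, y, z] in m, in world coordinates, good to about 4 mm: a listed point, or the origin of a listed thing).
The state is a dict: "time": time; "q": joint angles; "joint_velocities": joint speeds; "joint_torque": joint torques, N m; "position": TCP position; "tool_rot": TCP orientation; "ft_force": force on the tool from outside, world axes, zero at the start; "moment": the same for the moment, N m; "grip_width": finger opening in m; "grip_force": force on a finger pad.
Only numpy, scipy, OpenCV 4.12 (cv2) and the standard library are available. Lean on these libraries where they do the work, as an engineer would, in place of code of your own. Each camera call takes 0.05 s, during which the arm holds its last target. There are 200 camera calls.

### The job

Get the bench shaker ready to run: without picking anything up, push the tube rack back with the fingertips until it is fully home against the rear fence of its bay. Then press the spring safety catch down with one fingertip and, keeping it down, push the bolt's lug with the other fingertip until the bolt is fully across the front of the rack; finally take the hand away so that the catch springs back up and locks the bolt. Leave the other things on the bench where they stand.

Things in the scene. Friction and masses are not known exactly. Their poses are not given: they have to be found in the camera images.
- shaker: White bench shaker, fixed; origin: centre of its underside, x from its front (dials) to its rear, y to its left; offsets below in these axes. Flat platform 250 (x) x 280 (y) mm, top at z 90 mm. Right part: rack bay open to the front, mat top z 92, fences 30 mm high at the right (inner face y -119 mm), rear (x +106) and left (y +9, only behind x +22). Left front: bolt and catch on a grey casting.
- bay_home (a point): Point on the bay's mat, at (64, -55, 92) mm from the shaker's origin: the centre of the rack's underside stands here when the rack is fully home. Axes as the shaker's. The bolt crosses the bay's mouth 4 mm in front of the home rack; a rack that is not home blocks it.
- rack_center (a point): Centre (half-way up) of the loose light-blue tube rack on the shaker: body 84 (x, depth) x 122 (y, width) mm, rim 88 x 126, 48 mm high, 0.11 to 0.22 kg. It starts in the bay, nearly square to it, 30 to 55 mm short of home (sticking out to the front), with 3 mm play at either side, and slides freely when pushed towards the shaker's +x near the middle of its front face.
- bolt_lug (a point): Top centre of the bolt's upright steel lug; moves with the bolt; at (12, 95, 148) mm from the shaker's origin when withdrawn. Lug 16 (x) x 10 (y) mm, its upper 24 mm wide open on all sides. Below it the bolt, a 12 mm rod along y (top z 116), in two saddles (tops z 120; the left one's near side 28 mm left of the lug's centre). Pushed on its left (+y) face it moves to -y, the nose crossing before the rack.
- bolt (a joint): Travel of the bolt in m: 0 withdrawn, 0.036 (end stop) fully across. Friction about 2 N; it stays where it is left. With the catch up it is stopped after 2 mm at the withdrawn end; the catch can spring up again, and then locks it, from 33 mm on.
- catch_top (a point): Centre of the top face of the safety catch's finger bar, a level steel bar 20 (x) x 68 (y) mm with fine grooves, in front of the bolt: at (-36, 94, 135) mm from the shaker's origin when up; moves with the catch. Its centre line lies 48 mm in front of (-x of) the lug's centre: with one fingertip on the bar the other stands at the lug's left side. Housing rim below it at z 119.
- catch (a joint): How far the catch is pressed down, in m: 0 up (locks the bolt in its end positions), 0.009 fully down; the bolt is free from 0.005 on. Spring force 4 N at the top, 8.5 N at the bottom; it springs up by itself. The bar stays level wherever along its 68 mm it is pressed, and a fingertip can press it and slide along it for the bolt's whole travel.
- dropper_bottle: Bystander: glass dropper bottle 33 x 34 x 95 mm, on the bench by the shaker; origin at its underside. Not to be disturbed.
- beaker: Bystander: small glass beaker 45 x 48 x 105 mm with a pipette in it, on the bench; origin at its underside. Not to be disturbed.
- petri_dish: Bystander: petri dish 55 x 55 x 15 mm, on the bench in front of the shaker; origin at its underside. Not to be disturbed.
- marker: Bystander: marker pen 13 x 132 x 15 mm, lying in front of the shaker; origin at its underside. Not to be disturbed.
- pipettor: Bystander: grey pipettor 29 x 214 x 37 mm, lying on the bench left of the shaker; origin at its underside. Not to be disturbed.
- tip_box: Bystander: open tip box 88 x 126 x 48 mm on the bench, left of the microscope; origin at its underside. Not to be disturbed.
- syringe: Bystander: syringe 48 x 142 x 31 mm, lying on the bench left of the shaker; origin at its underside. Not to be disturbed.
There are look-alikes about, which are no part of the job. Leave any pink look-alike of the part that bears rack_center alone.

How it is judged:
On the way, in this order (a step that is already met when the one before it is completed fails the run):
1. the rack stands home against the rear fence (within 4 mm), the bolt still withdrawn (x of rack_center in the frame of bay_home above -0.004 m and value of joint bolt below 0.004 m), for 0.2 s.
2. the bolt is on its way (6 to 30 mm) while a finger holds the catch down (value of joint bolt between 0.006 and 0.03 m and value of joint catch above 0.0045 m and contact force between the fingers and catch above 1 N), for 0.1 s.
At the end, for the whole second after the job is handed in: The bolt is across (at least 32 of 36 mm), the catch has sprung up (within 1.5 mm) and locks it, and the rack stands flat and home in its bay (within 6 mm of the rear fence) (value of joint bolt above 0.032 m and value of joint catch below 0.0015 m and x of rack_center in the frame of bay_home between -0.006 and 0.004 m and z of rack_center in the frame of bay_home below 0.028 m and angle between rack_center's own z axis and vertical below 0.05 rad); the robot touches nothing.
It fails at once if the rack is lifted (over 8 mm) or tipped (z of rack_center in the frame of bay_home above 0.032 m or angle between rack_center's own z axis and vertical above 0.2 rad).
It fails at once if a bystander is moved by more than 20 mm (distance of any of dropper_bottle, beaker, petri_dish, marker, pipettor, tip_box, syringe from where it was at the start of the episode above 0.02 m).
It also fails if it takes over 48 s, if anything falls off the work surface, if the arm or the gripper's body presses on something with over 40 N, if the wrist force passes 120 N, or if a joint passes its speed limit or range.

## Working session

There is one attempt and no reset: what is moved stays moved. The work goes in short steps, Python scripts to look and compute and a tool call to move; the robot and the scene stay as the last step left them, time stands still between calls to the robot, and variables do not carry over. Pictures are saved under pics/ and viewed, at most 10 in all, crops included, and the job is handed in when it is done.

Besides the shell and the picture viewer there is one more tool, called after "Call:" in YAML: its name, and indented under it one key for each argument. move_arm: Moves the arm, as the interface text tells. Its arguments: {"type":"object","properties":{"series":{"type":"string"},"jaw":{"type":"number"},"newtons":{"type":"number"}},"required":["series"]}

```bash
mkdir -p pics; python3 - <<'E'
from rig import robot
import cv2
o=robot.get_obs()
for k in("time","position","tool_rot","grip_width"):print(k,o[k])
for n in("scene","side"):
    c=robot.camera(n);cv2.imwrite(f"pics/{n}0.png",c["img"][:,:,::-1])
    for t in("shaker","bay_home","rack_center","bolt_lug","catch_top"):
        try:print(n,t,[( [round(v,4) for v in d["xyz"]],round(d["p"],2)) for d in robot.tip_of(c,t)])
        except Exception as e:print(n,t,e)
E
```

```text
time 0.0
position [0.21439926 0.58632429 0.24354933]
tool_rot [ 1.74505232e-01  9.84655607e-01 -1.05701948e-03 -3.77502429e-04]
grip_width 0.0870503400376124
scene shaker [([0.5282, -0.2878, 0.002], 0.62)]
scene bay_home [([0.5949, -0.3352, 0.0898], 0.88)]
scene rack_center [([0.413, -0.6411, 0.0204], 0.71), ([0.5427, -0.3404, 0.1149], 0.64)]
scene bolt_lug [([0.6244, 0.2055, 0.0053], 0.54), ([0.5278, -0.1903, 0.1399], 0.43)]
scene catch_top [([0.4818, -0.195, 0.1347], 0.45)]
side shaker [([0.5236, -0.2853, -0.0003], 0.94)]
side bay_home [([0.5942, -0.3357, 0.0915], 0.89)]
side rack_center [([0.4105, -0.6445, 0.0204], 0.88), ([0.5444, -0.3389, 0.1168], 0.84)]
side bolt_lug [([0.4865, 0.2418, 0.002], 0.66), ([0.5279, -0.1915, 0.1454], 0.63)]
side catch_top [([0.4767, -0.1947, 0.1385], 0.72)]
```

View pics/scene0.png

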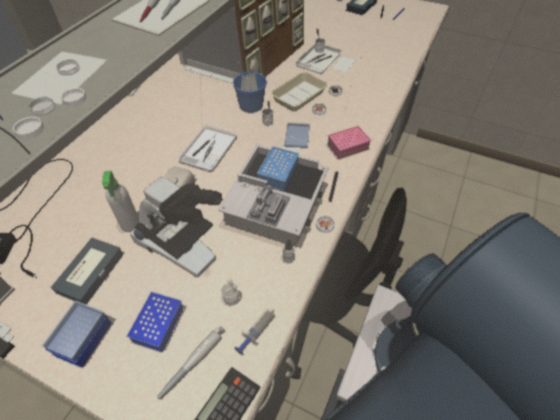

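View pics/side0.png

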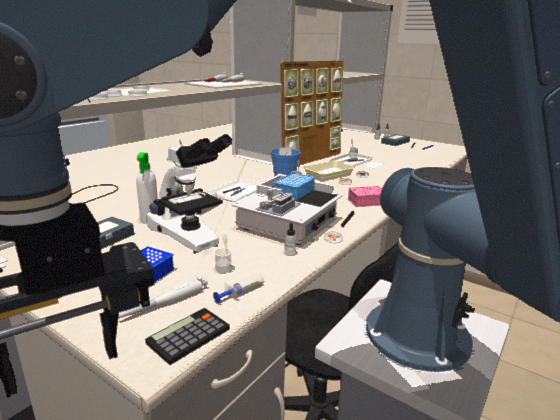

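```bash
cat > h.py <<'E'
from rig import robot
import numpy as np
from scipy.spatial.transform import Rotation as R
def yaw(q): y=R.from_quat(q).as_matrix()[:,1]; return np.degrees(np.arctan2(y[1],y[0]))
def down(yw):
    a=np.radians(yw); y=np.array([np.cos(a),np.sin(a),0]); z=np.array([0,0,-1.]); return R.from_matrix(np.c_[np.cross(y,z),y,z])
def shift(p,yw=None,start=None):
    "tool shift (mm) and turn (deg) to TCP p, yaw yw"
    if start is None: o=robot.get_obs(); start=(o["position"],R.from_quat(o["tool_rot"]))
    q,r=start; t=np.zeros(3) if yw is None else (r.inv()*down(yw)).as_rotvec(degrees=True)
    return np.round(np.r_[r.inv().apply(np.array(p)-q)*1000,t],1)
E
python3 - <<'E'
from h import *
print(shift([.45,.2,.30],95.7)); print(shift([.45,-.3,.30],95.7))
E
```

```text
[-353.9 -282.5  -55.4    0.    -0.   -25.8]
[-525.8 -752.   -55.5    0.    -0.   -25.8]
```

Call:
move_arm:
  series: "-354 -282 -56 0 0 -26;-354 -282 -56 0 0 -26;-354 -282 -56 0 0 -26;-354 -282 -56 0 0 -26;-354 -282 -56 0 0 -26;-354 -282 -56 0 0 -26;-354 -282 -56 0 0 -26;-354 -282 -56 0 0 -26"
  jaw: 0.6

```text
time: 1.27
position: [0.3851, 0.3068, 0.2854]
tool_rot: [-0.052, 0.999, 0.0, 0.0]
ft_force: [0.1, 0.7, -0.3]
grip_width: 0.0529
grip_force: 0.0
```

```bash
python3 - <<'E'
from h import *
o=robot.get_obs();print(o["time"],o["position"],yaw(o["tool_rot"]),o["grip_width"],o["q"])
print(shift([.44,-.28,.30],95.7))
E
```

```text
1.2667 [0.38513158 0.30684132 0.2854431 ] 95.92178569709846 0.05293599506997288 [ 4.45364463e-01  2.96232479e-01  1.70677758e+00  1.86272306e-06
  1.13783036e+00 -1.22878721e+00]
[ 6.000e+00 -5.894e+02 -1.470e+01  0.000e+00  0.000e+00  2.000e-01]
```

Call:
move_arm:
  series: "0 -300 -15 0 0 0;0 -300 -15 0 0 0;0 -300 -15 0 0 0;0 -300 -15 0 0 0;0 -300 -15 0 0 0;0 -300 -15 0 0 0;0 -300 -15 0 0 0;0 -300 -15 0 0 0"

```text
time: 1.93
position: [0.4169, 0.0047, 0.3008]
tool_rot: [-0.049, 0.999, -0.002, 0.002]
ft_force: [0.6, -0.2, 0.6]
grip_width: 0.052
grip_force: 0.0
```

Call:
move_arm:
  series: "0 -290 0 0 0 0;0 -290 0 0 0 0;0 -290 0 0 0 0;0 -290 0 0 0 0;0 -290 0 0 0 0;0 -290 0 0 0 0;0 -290 0 0 0 0;0 -290 0 0 0 0"

```text
time: 2.6
position: [0.4469, -0.286, 0.3002]
tool_rot: [-0.049, 0.999, -0.003, 0.002]
ft_force: [-0.4, -0.1, 0.4]
grip_width: 0.0521
grip_force: 0.0
```

```bash
cat > look.py <<'E'
from h import *
import cv2,sys
o=robot.get_obs();print(o["time"],o["position"],yaw(o["tool_rot"]),o["grip_width"])
for n in sys.argv[2:]:
    c=robot.camera(n);cv2.imwrite(f"pics/{n}{sys.argv[1]}.png",c["img"][:,:,::-1])
    for t in("shaker","bay_home","rack_center","bolt_lug","catch_top"):
        print(n,t,[( [round(v,4) for v in d["xyz"]],round(d["p"],2)) for d in robot.tip_of(c,t)])
E
python3 look.py 1 wrist scene side
```

```text
2.6 [ 0.44685378 -0.28603682  0.3002252 ] 95.61157379425099 0.052075691972252716
wrist shaker [([0.5273, -0.2854, -0.003], 0.66)]
wrist bay_home []
wrist rack_center []
wrist bolt_lug []
wrist catch_top [([0.4805, -0.1912, 0.1326], 0.83)]
scene shaker [([0.3863, 0.1049, -0.0055], 0.57), ([0.5423, -0.3388, 0.1145], 0.43)]
scene bay_home [([0.5947, -0.3326, 0.0913], 0.6)]
scene rack_center [([0.5429, -0.337, 0.1162], 0.87), ([0.596, -0.3348, 0.0875], 0.23)]
scene bolt_lug [([0.5252, -0.191, 0.1443], 0.48)]
scene catch_top [([0.4835, -0.1943, 0.1327], 0.65)]
side shaker [([0.5225, -0.2871, -0.0018], 0.74)]
side bay_home [([0.5933, -0.3388, 0.0928], 0.94)]
side rack_center [([0.5442, -0.3363, 0.1156], 0.6), ([0.6253, 0.2008, -0.0038], 0.59), ([0.405, -0.1195, 0.0002], 0.56)]
side bolt_lug [([0.5266, -0.1929, 0.1448], 0.54), ([0.5935, -0.3391, 0.0928], 0.45)]
side catch_top []
```

```bash
python3 - <<'E'
from h import *
import cv2
from scipy.optimize import least_squares
L={"s":(0,0),"b":(64,-55),"l":(12,95),"c":(-36,94)}
M=[("s",528.2,-287.8),("s",523.6,-285.3),("s",527.3,-285.4),("s",522.5,-287.1),("b",594.9,-335.2),("b",594.2,-335.7),("b",594.7,-332.6),("b",593.3,-338.8),
("l",527.8,-190.3),("l",527.9,-191.5),("l",525.2,-191),("l",526.6,-192.9),("c",481.8,-195),("c",476.7,-194.7),("c",480.5,-191.2),("c",483.5,-194.3)]
def f(p):
    c,s=np.cos(p[2]),np.sin(p[2]);return np.concatenate([[p[0]+c*L[k][0]-s*L[k][1]-x,p[1]+s*L[k][0]+c*L[k][1]-y] for k,x,y in M])
r=least_squares(f,[525,-287,.1],loss="soft_l1");print(r.x,np.degrees(r.x[2]));print(f(r.x).reshape(-1,2).round(1).tolist())
a,b=cv2.imread("pics/scene0.png")[130:250,190:390],cv2.imread("pics/wrist1.png")
cv2.imwrite("pics/crop1.png",np.vstack([cv2.resize(a,(400,240),interpolation=2),cv2.resize(b,(400,300))]))
E
```

```text
[ 5.24982149e+02 -2.86127358e+02  9.27354974e-02] 5.313352611161306
[[-3.2, 1.7], [1.4, -0.8], [-2.3, -0.7], [2.5, 1.0], [-1.1, 0.2], [-0.4, 0.7], [-0.9, -2.4], [0.5, 3.8], [0.3, -0.1], [0.2, 1.1], [2.9, 0.6], [1.5, 2.5], [-1.4, -0.9], [3.7, -1.2], [-0.1, -4.7], [-3.1, -1.6]]
```

View pics/crop1.png

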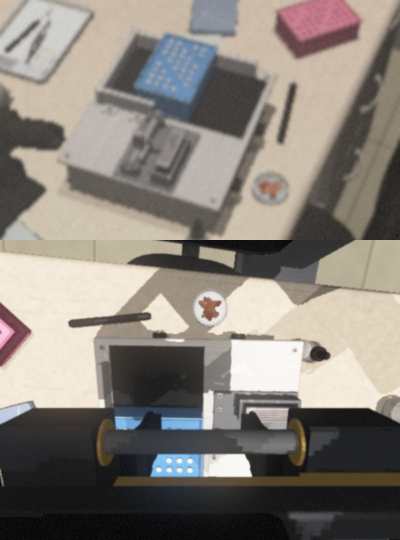

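Candidates for the rack: light-blue at scene (278,167) in the shaker's bay, pink at (349,141) on the bench, dark-blue tip box at (156,320). The crop confirms that the light-blue one in the bay fits. The shaker stands at (0.525, -0.286), yaw 5.3°, and the rack is about 50 mm short of home.

```bash
cat >> h.py <<'E'
S=np.array([.525,-.2861]);A=np.radians(5.3)
def sh(x,y,z): return np.r_[S+np.array([[np.cos(A),-np.sin(A)],[np.sin(A),np.cos(A)]])@[x/1e3,y/1e3],z/1e3]
E
python3 - <<'E'
from h import *
o=robot.get_obs();st=(o["position"],R.from_quat(o["tool_rot"]))
print(shift(sh(-68,-55,200),95.3),shift(sh(-68,-55,132),95.3), o["ft_force"])
E
```

```text
[-10.1 -70.2  99.9  -0.    0.    0.6] [-10.1 -70.2 167.9  -0.    0.    0.6] [-0.92519426 -0.7401648   0.22369663]
```

Call:
move_arm:
  series: "-10 -70 20 0 0 0.6;-10 -70 60 0 0 0.6;-10 -70 100 0 0 0.6;-10 -70 130 0 0 0.6;-10 -70 155 0 0 0.6;-10 -70 168 0 0 0.6;-10 -70 168 0 0 0.6"

```text
time: 4.08
position: [0.4604, -0.3453, 0.128]
tool_rot: [-0.046, 0.999, 0.003, -0.003]
ft_force: [0.3, -0.1, 0.1]
grip_width: 0.0523
grip_force: 0.0
```

```bash
python3 - <<'E'
from h import *
print(shift(sh(10.5,-55,132),95.3), robot.get_obs()["ft_force"])
E
```

```text
[-80.3  -2.   -4.4   0.4  -0.3  -0. ] [ 0.29371247 -0.0704017   0.07612554]
```

Call:
move_arm:
  series: "-10 -1 -3 0 0 0;-18 -2 -3 0 0 0;-25 -2 -3 0 0 0;-32 -2 -3 0 0 0;-39 -2 -3 0 0 0;-46 -2 -3 0 0 0;-53 -2 -3 0 0 0;-60 -2 -3 0 0 0"

```text
time: 4.75
position: [0.5229, -0.3432, 0.1352]
tool_rot: [-0.046, 0.999, -0.0, 0.0]
ft_force: [-1.3, -0.7, 0.5]
grip_width: 0.0524
grip_force: 0.5
```

Call:
move_arm:
  series: "-4 0 0 0 0 0;-8 0 0 0 0 0;-11 0 0 0 0 0;-14 0 0 0 0 0;-16 0 0 0 0 0;-18 0 0 0 0 0;-19 0 0 0 0 0;-19 0 0 0 0 0"

```text
time: 5.42
position: [0.54, -0.3414, 0.1348]
tool_rot: [-0.046, 0.999, 0.001, -0.001]
ft_force: [-4.8, -0.2, 1.5]
grip_width: 0.0521
grip_force: 2.2
```

```bash
python3 - <<'E'
from h import *
print(shift(sh(10.5,-55,132),95.3), robot.get_obs()["ft_force"])
E
python3 look.py 2 scene side
```

```text
[-0.7  1.4  2.8  0.1 -0.1 -0. ] [-4.79727353 -0.16222535  1.52125483]
5.4167 [ 0.53998977 -0.34137718  0.13478144] 95.29307553526974 0.052095548026858327
scene shaker [([0.5235, -0.2838, 0.0034], 0.78)]
scene bay_home [([0.5936, -0.3325, 0.0925], 0.88), ([0.4047, -0.1211, -0.001], 0.57)]
scene rack_center [([0.412, -0.6426, 0.0221], 0.64), ([0.5946, -0.3342, 0.1151], 0.59)]
scene bolt_lug [([0.5258, -0.1926, 0.1451], 0.66)]
scene catch_top [([0.4829, -0.1969, 0.1337], 0.63)]
side shaker [([0.5244, -0.2867, -0.0028], 0.58), ([0.5273, -0.1881, 0.1455], 0.34)]
side bay_home [([0.6273, 0.2026, -0.004], 0.45)]
side rack_center [([0.5968, -0.3317, 0.1163], 0.82)]
side bolt_lug [([0.5265, -0.1921, 0.1427], 0.69)]
side catch_top [([0.477, -0.1891, 0.1366], 0.45)]
```

Call:
move_arm:
  series: "-2 0 0 0 0 0;-4 0 0 0 0 0;-5 0 0 0 0 0;-5 0 0 0 0 0"

```text
time: 6.35
position: [0.5404, -0.3409, 0.1349]
tool_rot: [-0.046, 0.999, 0.002, -0.006]
ft_force: [-16.6, -1.3, 9.4]
grip_width: 0.0522
grip_force: 8.4
```

```bash
python3 - <<'E'
from h import *
print(robot.get_obs()["position"],shift(sh(-55,-55,132),95.3))
E
```

```text
[ 0.54035114 -0.34093215  0.13488054] [65.2  1.   3.7  0.2 -0.7 -0. ]
```

Call:
move_arm:
  series: "10 0 0 0 0 0;30 0 0 0 0 0;40 0 -20 0 0 0;40 0 -60 0 0 0;40 0 -100 0 0 0;40 0 -110 0 0 0;40 0 -110 0 0 0;40 0 -110 0 0 0"

```text
time: 7.02
position: [0.5069, -0.3449, 0.2453]
tool_rot: [-0.046, 0.999, -0.001, 0.001]
ft_force: [-0.0, 0.8, -0.8]
grip_width: 0.0521
grip_force: 0.0
```

```bash
python3 look.py 3 scene side; python3 - <<'E'
from h import *
print(shift(sh(-12,118,215),5.3))
E
```

```text
7.0167 [ 0.50690262 -0.34487705  0.24526574] 95.30686273678022 0.05214539025373998
scene shaker [([0.5253, -0.287, 0.0037], 0.85)]
scene bay_home [([0.5935, -0.3329, 0.0909], 0.89)]
scene rack_center [([0.4805, -0.1977, 0.1366], 0.62), ([0.5924, -0.3323, 0.1144], 0.58)]
scene bolt_lug [([0.5269, -0.1921, 0.1449], 0.54)]
scene catch_top [([0.4824, -0.1965, 0.1336], 0.66), ([0.5225, -0.2869, 0.0042], 0.18)]
side shaker [([0.5232, -0.2829, -0.0021], 0.68)]
side bay_home []
side rack_center [([0.5923, -0.3321, 0.1153], 0.79)]
side bolt_lug [([0.5258, -0.1915, 0.1449], 0.62)]
side catch_top [([0.5961, -0.3329, 0.1132], 0.73), ([0.4764, -0.1924, 0.1368], 0.59)]
[-12.1 174.7  29.7   0.   -0.   90. ]
```

Call:
move_arm:
  series: "-12 175 0 0 0 90;-12 175 0 0 0 90;-12 175 0 0 0 90;-12 175 0 0 0 90;-12 175 0 0 0 90;-12 175 0 0 0 90;-12 175 0 0 0 90;-12 175 0 0 0 90"
  jaw: 0.38

```text
time: 8.28
position: [0.5022, -0.1688, 0.2452]
tool_rot: [0.438, 0.899, -0.0, 0.0]
ft_force: [0.8, 0.2, -0.4]
grip_width: 0.0332
grip_force: 0.0
```

```bash
python3 - <<'E'
from h import *
print(robot.get_obs()["grip_width"],shift(sh(-12,118,215),5.3))
E
```

```text
0.03321895905680227 [-0.6 -0.6 30.2  0.   0.  32.7]
```

Call:
move_arm:
  series: "0 0 20 0 0 32.7;0 0 40 0 0 32.7;0 0 60 0 0 32.7;0 0 60 0 0 32.7;0 0 60 0 0 32.7;0 0 60 0 0 32.7"

```text
time: 8.78
position: [0.502, -0.1695, 0.1845]
tool_rot: [0.672, 0.74, -0.0, -0.0]
ft_force: [0.1, -0.5, -0.4]
grip_width: 0.0331
grip_force: 0.0
```

```bash
python3 look.py 4 wrist side scene; python3 - <<'E'
from h import *
import cv2
print(shift(sh(-12,118,150),5.3))
w=cv2.imread("pics/wrist4.png");s=cv2.imread("pics/side4.png");c=cv2.imread("pics/scene4.png")
cv2.imwrite("pics/c4.png",np.vstack([np.hstack([cv2.resize(s[150:260,200:360],(400,275),interpolation=2),cv2.resize(c[140:250,200:360],(400,275),interpolation=2)]),np.hstack([cv2.resize(w,(400,300)),np.zeros((300,400,3),np.uint8)])]))
E
```

```text
8.7833 [ 0.50201623 -0.16948833  0.18454276] 5.532457886706477 0.03311656970256447
wrist shaker [([0.5293, -0.286, -0.0054], 0.62), ([0.4054, -0.12, -0.0014], 0.24)]
wrist bay_home []
wrist rack_center []
wrist bolt_lug [([0.528, -0.1933, 0.1443], 0.58)]
wrist catch_top []
side shaker [([0.5234, -0.2843, -0.0013], 0.7)]
side bay_home []
side rack_center [([0.597, -0.3309, 0.1142], 0.75), ([0.4123, -0.6433, 0.0205], 0.47)]
side bolt_lug [([0.5238, -0.1897, 0.1447], 0.46)]
side catch_top [([0.4763, -0.1936, 0.1374], 0.66)]
scene shaker [([0.5248, -0.2866, 0.0041], 0.93)]
scene bay_home [([0.5243, -0.1914, 0.1456], 0.48)]
scene rack_center []
scene bolt_lug []
scene catch_top [([0.4815, -0.1957, 0.1372], 0.74), ([0.3886, 0.1042, -0.0038], 0.25)]
[-0.2  0.1 34.9 -0.  -0.   0.3]
```

View pics/c4.png

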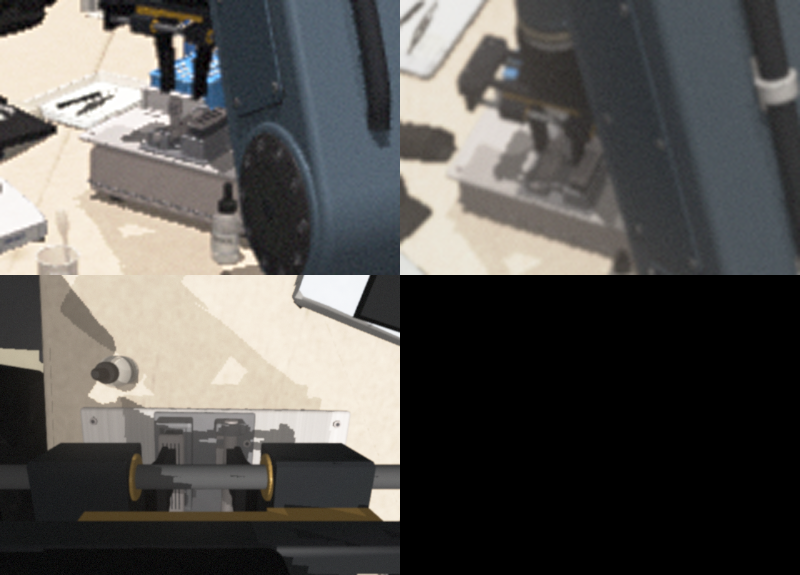

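Call:
move_arm:
  series: "0 0 10 0 0 0;0 0 20 0 0 0;0 0 26 0 0 0;0 0 29 0 0 0;0 0 32 0 0 0;0 0 34 0 0 0;0 0 36 0 0 0;0 0 36 0 0 0"

```text
time: 10.35
position: [0.5014, -0.169, 0.1489]
tool_rot: [0.672, 0.741, -0.0, -0.001]
ft_force: [-1.1, 1.6, 7.8]
grip_width: 0.0333
grip_force: 3.8
```

Call:
move_arm:
  series: "-4 0 0.5 0 0 0;-7 0 0.5 0 0 0;-10 0 0.5 0 0 0;-13 0 0.5 0 0 0;-16 0 0.5 0 0 0;-19 0 0.5 0 0 0;-22 0 0.5 0 0 0;-24 0 0.5 0 0 0"

```text
time: 11.02
position: [0.5035, -0.1909, 0.1487]
tool_rot: [0.672, 0.74, 0.001, -0.003]
ft_force: [-0.1, 6.9, 8.8]
grip_width: 0.0329
grip_force: 5.0
```

Call:
move_arm:
  series: "-3 0 0 0 0 0;-6 0 0 0 0 0;-9 0 0 0 0 0;-12 0 0 0 0 0;-15 0 0 0 0 0;-17 0 0 0 0 0;-19 0 0 0 0 0;-19 0 0 0 0 0"

```text
time: 11.68
position: [0.5051, -0.2099, 0.1487]
tool_rot: [0.672, 0.74, 0.001, -0.003]
ft_force: [-1.4, 5.7, 9.1]
grip_width: 0.0329
grip_force: 4.5
```

```bash
python3 look.py 5 side scene wrist; python3 -c "
from h import *
print(shift(sh(-12,73.5,148.7)))"
```

```text
11.6833 [ 0.5050794  -0.20992912  0.14870788] 5.539977872517836 0.03294671846441184
side shaker [([0.522, -0.2849, 0.0019], 0.79)]
side bay_home []
side rack_center [([0.5976, -0.3315, 0.1157], 0.66)]
side bolt_lug [([0.5306, -0.2231, 0.1435], 0.54)]
side catch_top [([0.5307, -0.2242, 0.1443], 0.7), ([0.4758, -0.1926, 0.1303], 0.63)]
scene shaker [([0.5255, -0.2875, 0.0014], 0.58), ([0.3881, 0.1035, -0.005], 0.24)]
scene bay_home [([0.3861, 0.1044, -0.0026], 0.22)]
scene rack_center [([0.4097, -0.6428, 0.0253], 0.85), ([0.5929, -0.3321, 0.1145], 0.65)]
scene bolt_lug [([0.5275, -0.225, 0.1454], 0.39)]
scene catch_top [([0.4805, -0.1954, 0.1275], 0.59)]
wrist shaker [([0.5275, -0.2863, -0.0058], 0.66)]
wrist bay_home []
wrist rack_center []
wrist bolt_lug []
wrist catch_top [([0.4815, -0.1934, 0.1284], 0.97)]
[-4.2  0.8 -0.1  0.   0.   0. ]
```

Call:
move_arm:
  series: "-2 0 0 0 0 0;-4 0 0 0 0 0;-6 0 0 0 0 0;-7 0 0 0 0 0;-7 0 0 0 0 0"

```text
time: 13.0
position: [0.5053, -0.2129, 0.1487]
tool_rot: [0.672, 0.74, 0.003, -0.006]
ft_force: [-0.5, 16.1, 13.4]
grip_width: 0.0331
grip_force: 9.7
```

Call:
move_arm:
  series: "5 0 0 0 0 0;8 0 0 0 0 0;8 0 -6 0 0 0;8 0 -14 0 0 0;8 0 -30 0 0 0;8 0 -60 0 0 0;8 0 -100 0 0 0;8 0 -100 0 0 0"

```text
time: 13.67
position: [0.5099, -0.2135, 0.2551]
tool_rot: [0.672, 0.741, 0.001, 0.007]
ft_force: [1.6, -1.4, 0.4]
grip_width: 0.0329
grip_force: 0.0
```

```bash
python3 look.py 6 side scene; python3 - <<'E'
import cv2,numpy as np
s=cv2.imread("pics/side6.png");c=cv2.imread("pics/scene6.png")
cv2.imwrite("pics/c6.png",np.hstack([cv2.resize(s[150:260,200:360],(400,275),interpolation=2),cv2.resize(c[140:250,200:360],(400,275),interpolation=2)]))
E
```

```text
13.6667 [ 0.50989701 -0.21350497  0.2551231 ] 5.602315954868227 0.03294304411733909
side shaker [([0.5242, -0.2845, -0.0002], 0.69)]
side bay_home []
side rack_center [([0.5964, -0.3306, 0.1138], 0.84)]
side bolt_lug [([0.5292, -0.2267, 0.1437], 0.44)]
side catch_top [([0.4771, -0.1912, 0.14], 0.72)]
scene shaker [([0.5242, -0.2871, 0.0032], 0.85)]
scene bay_home [([0.5955, -0.3331, 0.092], 0.75)]
scene rack_center [([0.5904, -0.3351, 0.115], 0.78), ([0.4797, -0.1981, 0.1335], 0.75)]
scene bolt_lug [([0.5267, -0.2292, 0.1433], 0.56)]
scene catch_top [([0.4816, -0.1963, 0.1323], 0.58), ([0.5276, -0.2282, 0.1466], 0.39)]
```

View pics/c6.png

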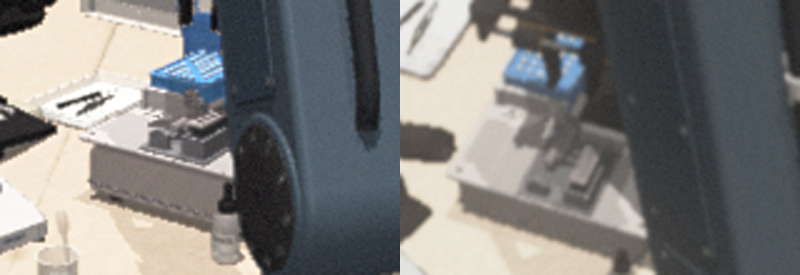

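The bolt lug has moved about 36 mm to y ≈ -0.228. The catch is back up at z ≈ 0.136, the rack is home, and the hand is clear.

```bash
python3 -c "
from rig import robot
print(robot.hand_in())"
```

```text
the job is handed in; nothing more can be done
None
```

I handed the job in with the rack pushed home, the bolt fully across (about 36 mm), the catch sprung back up over it and the hand clear; the final camera readings agree, but the hand-in returned no verdict.

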